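# Index a loaded turntable to the code reader

### The arm

A 6-joint arm with a two-finger parallel gripper is mounted at the origin on the work surface. World frame = base frame: x ahead of the robot, y to its left, z up, the work surface at z = 0. Lengths are in m, angles in degrees, forces in N, time in s.
With the tool pointing down it reaches from about 0.4 to 0.825 m from the base axis. Payload 7 kg.
Tool frame: the origin (TCP) lies midway between the tips of the shut fingers; the grasp point (between the pads) lies 19 mm behind it; z points along the fingers, y is the line along which they close (so a half turn about z gives the same grasp; the last joint's range is limited). The gripper opens to 88 mm and grips with 3 to 60 N. Pads are 19 mm wide; open, the fingers measure 130 mm over their backs; the gripper's body (78 mm by 193 mm) begins 47 mm behind the grasp point.
Start: joints at [-53.451, 20.546, 0.682, 0, -70.136, -16.507], TCP at [0.231, -0.634, 0.227] pointing down, gripper open.
Joint ranges: [-176.03, 176.03], [-82.01, 121.73], [-58.28, 71.71], [-173.87, 95.51], [-174.79, -0.11], [-173.66, 173.66]. Speed limits (degrees/s): [136.94, 136.94, 172.46, 180, 180, 180].

### API

Orientations are given as [roll, pitch, yaw] about the fixed x, y, z axes, in that order (R = Rz(yaw) Ry(pitch) Rx(roll)).
In Python, from plant import r, eyes, workorder gives the robot as it stands.
- The arm moves only by the tool step_arm, never from a script. Its argument "plan" is a list of rows, each a list of 5 numbers: the shift along the tool's x, y, z each as a share of 25 cm, from -1 to 1, then the turn about the tool's z as a share of 60 degrees, from -1 to 1, then the finger opening in mm, from 0 to 87.6. In form: [[x, y, z, turn, jaw], ...]. A call has 1 to 12 rows; each row is the pose to reach, as a shift and turn from the pose commanded when the call began, along the tool's axes at that moment; what a row does not reach only later rows make up. A row lasts 1/12 s, in which the tool goes at most 41.7 mm and 7.16 degrees, less where a joint would pass 70% of its speed; a pose out of reach is approached as far as the arm can. A call with a number of a shift or a turn outside -1 to 1 is refused whole. A call with a gripper value outside its range is refused whole. The fingers move at their own pace and stop on an object; "newtons" is the grip in N (left out, the last holds). Time passes only in rows, so rows that repeat a pose let the fingers close. It gives the time, the measured TCP pose, the force, the opening and the grip force at its end, in the units of the state.
- r.get_state(): the state, without advancing time (a new reading comes with each control period).
- eyes.capture(name): name is "scene" or "top" or "wrist"; returns the picture (420x560x3 uint8, red, green, blue); there is no depth.
- eyes.camera_model(name): a dict with "fov_y" (degrees; the focal length in pixels is half the picture's height over the tangent of half this angle, whatever the lens; pixels are square), "cx", "cy" (the principal point, pixels), "world_to_cam" (4x4, takes a point from world to camera coordinates); the wrist camera has in their place "hand_eye" (4x4, takes a point from camera to tool coordinates, whose origin is the TCP and whose axes are the flange's). Camera axes: x right, y up, looking along -z (the intrinsics and any distortion apply to the point x, -y, -z); pixel columns grow to the right and rows downward; lengths in m; the calibration is good to about 2 mm. A picture is of the moment at which its call begins: read the wrist's pose just before it. camera_model takes no time and is no camera call.
- workorder.close_job(): hands the job in; it is judged then, once.
The state is a dict: "time_s": time; "joints": joint angles; "qd": joint speeds; "joint_torque": joint torques, N m; "tcp_pos": TCP position; "eef_rot": TCP orientation; "contact_force": force on the tool from outside, world axes, zero at the start; "moment": the same for the moment, N m; "gripper_width": finger opening in m; "gripper_force": force on a finger pad.
Only numpy, scipy, OpenCV 4.12 (cv2) and the standard library are available. Lean on these libraries where they do the work, as an engineer would, in place of code of your own. Each camera call takes 0.05 s, during which the arm holds its last target. There are 200 camera calls.

### The job

Take the teal grip handle out of the instrument tray and lay it in the empty teal cradle of the turntable, and let go of it. Then turn the plate clockwise (seen from above) click by click until that cradle faces the code reader for the first time, and leave it clicked home there with the handle still lying in the cradle. Do not turn the plate back anticlockwise to get there, do not carry the cradle past the reader, do not knock the reader, and leave the other instruments in the tray where they are.

Things in the scene. Friction and masses are not known exactly. Their poses are not given: they have to be found in the camera images.
- base: Grey round turntable base, fixed, 280 mm across, 34 mm high; origin at the centre of its underside, on the turntable's vertical axis. Its x axis points to the code reader; a red tab on its rim marks that side. The plate on it is 260 mm across, its top face 46 mm above the bench.
- plate (a joint): Angle of the round aluminium plate on the base, rad, growing CLOCKWISE seen from above. 12 detents at multiples of 0.5236 rad (30 degrees); the empty cradle faces the reader at 4.712, and starts 3 to 8 clicks short of it. No end stops. Each click resists with about 0.5 N m as it leaves a notch; past halfway it snaps on into the next by itself, before halfway it falls back.
- cradle (a point): The empty teal cradle: centre of its floor, 58 mm above the bench, 85 mm from the plate's axis. Frame turns with the plate: x radially outward, y along the cradle (tangential), z up. Two U-shaped saddles at y = -32 and +32 mm, 12 mm long in y, slot 36 mm wide between 6 mm walls 14 mm high; between them it is open for fingers down to the plate, 12 mm below the floor.
- post_red (a point): Top centre of the red-capped upright post on the plate, for pushing it round: 16 mm diameter, top 116 mm above the bench, 100 mm from the axis, 60 degrees anticlockwise (seen from above) of the empty cradle.
- post_b (a point): Top centre of a like post with a white cap, opposite the empty cradle (180 degrees). Halfway between the posts, at 120 degrees either side of the empty cradle, two more cradles hold a black and a yellow instrument fixed to the plate, up to 84 mm above the bench.
- post_c (a point): Top centre of a like post with a white cap, 60 degrees clockwise of the empty cradle.
- reader: Fixed code reader: black head 50 x 70 mm, 52 to 98 mm high, with a red window that looks at the turntable, on a column 26 mm thick with a lens 44 mm thick, 295 mm high in all, on a foot 80 x 90 mm. Origin under the head, 210 mm from the turntable's axis; the column stands 20 mm farther out; x points away from the turntable.
- tray: Open aluminium instrument tray with teal corners, fixed to the bench: 240 mm (x) by 250 mm (y), walls 24 mm high, floor 4 mm above the bench; origin at the centre of its underside.
- handle: The loose teal grip handle lying in the tray (about 0.16 kg): a rounded square bar 100 mm long (along its x) and 28 x 28 mm thick, with a steel coupling of 14 mm diameter that reaches 62 mm from the middle at its +x end. Origin at the centre of the bar's underside. Either end may lie either way in the cradle.
- driver: Another loose instrument in the tray, leave it: black grip 75 x 26 x 26 mm with a steel blade, 142 mm long along x; origin on its underside.
- clamp: Another loose instrument in the tray, leave it: steel clamp bar 130 mm long along x, up to 26 mm wide and 30 mm high; origin at the centre of its underside.
Not all that is in view belongs to the job. Of the things like the handle, leave any that is brown; of the rest the larger one is meant.

How it is judged:
By the outcome, as a careful person would: the job done as asked, in the order asked, and still so for the second after the job is handed in, with the robot touching nothing.
It also fails if it takes over 58 s, if anything falls off the work surface, if the arm or the gripper's body presses on something with over 40 N, if the wrist force passes 120 N, or if a joint passes its speed limit or range.

## Working session

There is one attempt and no reset: what is moved stays moved. The work goes in short steps, Python scripts to look and compute and a tool call to move; the robot and the scene stay as the last step left them, time stands still between calls to the robot, and variables do not carry over. Pictures are saved under pics/ and viewed, at most 10 in all, crops included, and the job is handed in when it is done.

Besides the shell and the picture viewer there is one more tool, called after ">>>" as a command line: name --pt "numbers of a row" for each row, then --argument value for the rest. step_arm: Moves the arm, as the interface text tells. Its arguments: {"type":"object","properties":{"plan":{"type":"array"},"newtons":{"type":"number"}},"required":["plan"]}

```bash
mkdir -p pics; ls
python3 - <<'E'
from plant import r, eyes, workorder
import cv2
s=r.get_state(); print(s)
for n in("scene","top","wrist"):
    cv2.imwrite(f"pics/{n}0.png",cv2.cvtColor(eyes.capture(n),cv2.COLOR_RGB2BGR))
    print(n,eyes.camera_model(n))
E
```

```text
pics
{'time_s': 0.0, 'joints': array([-5.34507950e+01,  2.05891286e+01,  6.34074827e-01, -1.97989114e-02,
       -7.01359363e+01, -1.65074660e+01]), 'qd': array([0.11856152, 0.01630906, 0.15213041, 0.05746403, 0.01519653,
       0.04402288]), 'joint_torque': array([ 8.84177389e-04, -5.82721925e+01,  2.93060660e+01,  6.99704200e+00,
        7.00753473e-03, -1.58020171e-04]), 'tcp_pos': array([ 0.2311375 , -0.63367299,  0.22565202]), 'eef_rot': array([ 1.79907471e+02, -8.01110796e-03, -1.59964997e+02]), 'contact_force': array([ 1.02668883, -0.09161267, -0.42732201]), 'moment': array([ 0.01012646, -0.03679034, -0.0250431 ]), 'gripper_force': 0.0, 'gripper_width': 0.08764255656515392}
scene {'fov_y': 50.11310560800949, 'cx': 280.0454939813757, 'cy': 213.94090420027118, 'world_to_cam': array([[ 0.35524837,  0.93462343, -0.01666278, -0.08574209],
       [-0.65460656,  0.26146047,  0.70931564,  0.31278609],
       [ 0.66729967, -0.24107566,  0.70469403, -1.61482923],
       [ 0.        ,  0.        ,  0.        ,  1.        ]])}
top {'fov_y': 49.733095468911486, 'cx': 270.70274135043206, 'cy': 205.72188438376253, 'world_to_cam': array([[ 0.01838355, -0.99982074, -0.00453101, -0.11729571],
       [ 0.99072765,  0.01760584,  0.1347173 , -0.56083481],
       [-0.13461338, -0.00696558,  0.99087372, -1.42563311],
       [ 0.        ,  0.        ,  0.        ,  1.        ]])}
wrist {'fov_y': 64.92497104985817, 'cx': 284.31466208214397, 'cy': 207.79369715951387, 'hand_eye': array([[-1.05663803e-03,  9.63074388e-01,  2.69233370e-01,
         7.25978349e-02],
       [ 9.99999376e-01,  9.19885699e-04,  6.34093067e-04,
         5.20507630e-04],
       [ 3.63014866e-04,  2.69233872e-01, -9.63074758e-01,
        -1.57951310e-01],
       [ 0.00000000e+00,  0.00000000e+00,  0.00000000e+00,
         1.00000000e+00]])}
```

View pics/top0.png

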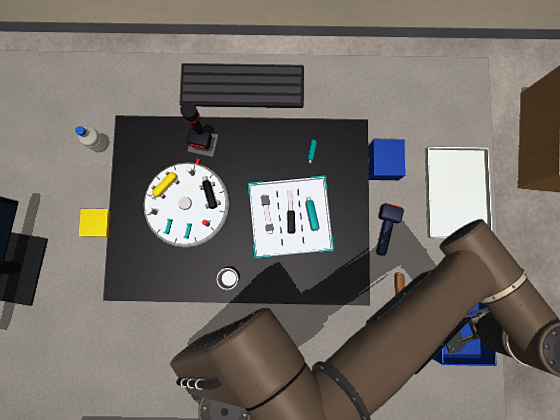

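View pics/scene0.png

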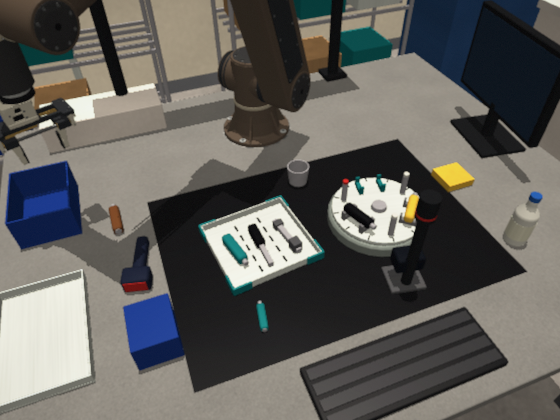

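The top view shows the turntable around (185,204), with the reader above it at (198,138). The tray is around (290,217), with the teal handle at (311,214). A smaller teal handle lies outside the tray at (312,150). I'll enlarge the relevant area.

Run:
```python
import cv2
a=cv2.imread("pics/top0.png")
cv2.imwrite("pics/c1.png",cv2.resize(a[150:270,135:345][:,:105],None,fx=6,fy=5,interpolation=cv2.INTER_CUBIC)[:600])
cv2.imwrite("pics/c1.png",cv2.resize(a[120:260,140:340],None,fx=4,fy=4,interpolation=cv2.INTER_CUBIC))
```

```text
(no output)
```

View pics/c1.png

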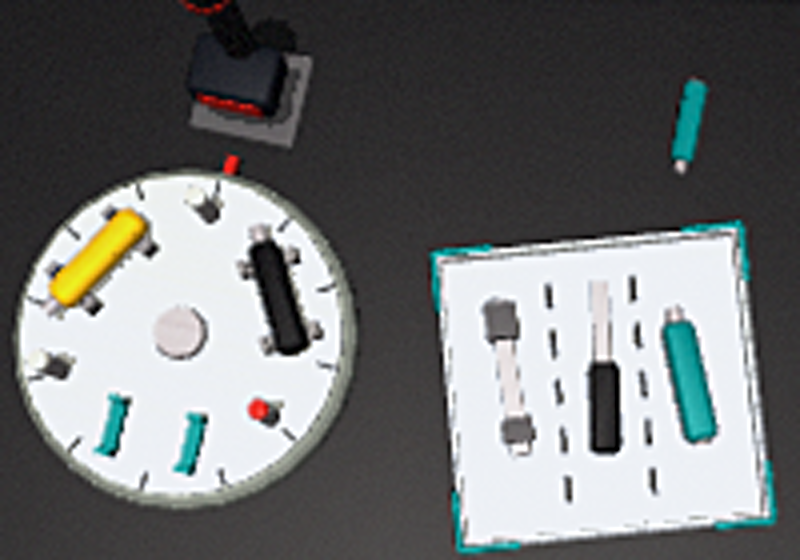

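The crop (4x, offset 140,120) shows these positions:
- Post caps: red (259,408), b (201,195), c (38,358).
- Empty cradle saddles: (115,425) and (190,443).
- Red tab: (231,165).
- Handle bar: from (680,320) to (702,440), coupling tip at (674,308).

I'll turn these into world positions and check them against the known sizes.

```bash
cat > h.py <<'E'
import numpy as np
from plant import r, eyes, workorder
def ray(m,uv,T,size=(560,420)):
    f=210/np.tan(np.radians(m['fov_y'])/2)
    d=np.array([(uv[0]-m['cx'])/f,-(uv[1]-m['cy'])/f,-1.])
    return T[:3,3],T[:3,:3]@d
def onz(name,uv,z,T=None):
    m=eyes.camera_model(name)
    if T is None:T=np.linalg.inv(m['world_to_cam'])
    o,d=ray(m,uv,T); return o+d*(z-o[2])/d[2]
def proj(name,p,T=None):
    m=eyes.camera_model(name); W=m['world_to_cam'] if T is None else np.linalg.inv(T)
    q=W[:3,:3]@np.array(p)+W[:3,3]; f=210/np.tan(np.radians(m['fov_y'])/2)
    return np.array([m['cx']+f*q[0]/-q[2],m['cy']-f*q[1]/-q[2]])
E
python3 - <<'E'
from h import *
c=lambda u,v,z:onz("top",(140+(u+.5)/4-.5,120+(v+.5)/4-.5),z)
R,B,C=c(259,408,.116),c(201,195,.116),c(38,358,.116)
ax=(R+B+C)/3;print("posts",R,B,C,"ax",ax)
print("sep",[np.linalg.norm(x-y) for x,y in((R,B),(B,C),(C,R))],[np.degrees(np.arctan2(*(x-ax)[1::-1])) for x in(R,B,C)])
a,b=c(115,425,.072),c(190,443,.072);m=(a+b)/2
print("cradle",m,np.linalg.norm((m-ax)[:2]),np.degrees(np.arctan2(*(m-ax)[1::-1])),np.linalg.norm(a-b))
t=c(231,165,.03);print("tab",t,np.degrees(np.arctan2(*(t-ax)[1::-1])),np.linalg.norm((t-ax)[:2]))
h=[c(680,320,.025),c(702,440,.025),c(674,310,.018)];print("handle",h,np.linalg.norm(h[0]-h[1]),np.degrees(np.arctan2(*(h[0]-h[1])[1::-1])))
k=[c(*q,.024) for q in((435,252),(742,225),(772,520),(460,550))];print("tray",k,np.mean(k,0),[np.linalg.norm(k[i]-k[i-1]) for i in range(4)])
el=[c(u,v,.046) for u,v in((18,335),(342,335),(182,175),(182,497))];print("plate",el)
E
```

```text
posts [0.49981358 0.09319607 0.116     ] [0.66431397 0.14436162 0.116     ] [0.5351299  0.26357652 0.116     ] ax [0.56641915 0.16704474 0.116     ]
sep [np.float64(0.1722738793670206), np.float64(0.1757859884202614), np.float64(0.17400213041084014)] [np.float64(-132.04792143346236), np.float64(-13.045731036049713), np.float64(107.95927999658483)]
cradle [0.48216072 0.18270468 0.072     ] 0.0857013276117916 169.4713656153928 0.060898419173447106
tab [0.70865075 0.13712133 0.03      ] -11.880907919208571 0.1453452376351935
handle [array([ 0.58691363, -0.23364564,  0.025     ]), array([ 0.48915751, -0.25208713,  0.025     ]), array([ 0.59617688, -0.22922747,  0.018     ])] 0.09948038456246502 10.68317641621361
tray [array([ 0.63994435, -0.03233157,  0.024     ]), array([ 0.66691494, -0.28411868,  0.024     ]), array([ 0.42580732, -0.30875414,  0.024     ]), array([ 0.39725704, -0.05848558,  0.024     ])] [ 0.53248091 -0.17092249  0.024     ] [np.float64(0.244092531910802), np.float64(0.25322749232422925), np.float64(0.24236292971399467), np.float64(0.2518917786087882)]
plate [array([0.5621167 , 0.30013793, 0.046     ]), array([0.56674314, 0.0394447 , 0.046     ]), array([0.69587731, 0.17389455, 0.046     ]), array([0.43457924, 0.1624304 , 0.046     ])]
```

All the sizes check out. The axis is at (0.566, 0.168), the reader azimuth is about −12° and the cradle is at about 168°, so 6 clicks are needed. I'll move above the handle.

>>> step_arm --pt "-0.85 0.53 0 0 50" --pt "-0.85 0.53 0 0 50" --pt "-0.85 0.53 0 0 50" --pt "-0.85 0.53 0 0 50" --pt "-0.85 0.53 0 0 50" --pt "-0.85 0.53 0 0 50" --pt "-0.85 0.53 0 0 50" --pt "-0.85 0.53 0 0 50" --pt "-0.85 0.53 0 0 50"

```text
time_s: 0.9
tcp_pos: [0.3857, -0.4366, 0.2265]
eef_rot: [180.0, -0.0, -159.9]
contact_force: [-0.6, -0.3, 0.4]
gripper_width: 0.0499
gripper_force: 0.0
```

>>> step_arm --pt "-0.84 0.52 0 0.155 50" --pt "-0.84 0.52 0 0.155 50" --pt "-0.84 0.52 0 0.155 50" --pt "-0.84 0.52 0 0.155 50" --pt "-0.84 0.52 0 0.155 50" --pt "-0.84 0.52 0 0.155 50" --pt "-0.84 0.52 0 0.155 50" --pt "-0.84 0.52 0 0.155 50" --pt "-0.84 0.52 0 0.155 50" --pt "-0.84 0.52 0 0.155 50"

```text
time_s: 1.73
tcp_pos: [0.5374, -0.2442, 0.2263]
eef_rot: [180.0, -0.0, -169.4]
contact_force: [0.3, -0.5, 0.0]
gripper_width: 0.0498
gripper_force: 0.0
```

```bash
cat >> h.py <<'E'
from scipy.spatial.transform import Rotation as Ro
def pose(s=None):
    s=s or r.get_state(); T=np.eye(4)
    T[:3,:3]=Ro.from_euler('xyz',s['eef_rot'],degrees=True).as_matrix();T[:3,3]=s['tcp_pos'];return T
def closing(T): return np.degrees(np.arctan2(T[1,1],T[0,1]))%180
def shares(p,close=None):
    T=pose();d=T[:3,:3].T@(np.array(p)-T[:3,3])/.25
    t=0 if close is None else -(((close-closing(T))+90)%180-90)/60
    print("shares",d.round(3),"turn",round(t,3),"at",T[:3,3].round(4),"close",closing(T).round(2))
E
python3 - <<'E'
from h import *
import cv2
s=r.get_state();T=pose(s)@eyes.camera_model("wrist")["hand_eye"]
np.save("Tw.npy",T);cv2.imwrite("pics/w1.png",cv2.cvtColor(eyes.capture("wrist"),cv2.COLOR_RGB2BGR))
print(s['time_s'],s['tcp_pos'],s['eef_rot'],s['joints'])
for p in((.538,-.243,.032),(.587,-.234,.032),(.489,-.252,.032)):print(proj("wrist",p,T))
E
```

```text
1.7333 [ 0.53736617 -0.2441725   0.22632518] [ 1.79993425e+02 -3.87833843e-02 -1.69374208e+02] [-5.47073366e+00  1.26574888e+01 -1.03808291e+01  4.81867569e-03
 -6.70007681e+01 -7.39053609e+01]
[284.98568825 185.79114054]
[284.84012734 229.11101363]
[285.14251972 139.11707284]
```

View pics/w1.png

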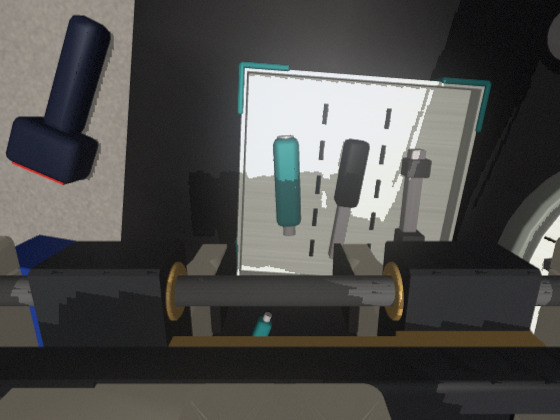

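The wrist picture shows the handle bar as a vertical shape from (287,137) to (289,227), with its edges running (274,145)→(277,220) and (299,145)→(301,220). This is within a few pixels of the prediction.

Run:
```python
from h import *
T=np.load("Tw.npy")
for z in(.02,.03):
    e=[onz("wrist",q,z,T) for q in((274,145),(277,220),(299,145),(301,220))]
    print(z,np.mean(e,0),[np.degrees(np.arctan2(*(b-a)[1::-1])) for a,b in((e[0],e[1]),(e[2],e[3]))],np.linalg.norm(e[0]-e[2]))
print([onz("wrist",q,.032,T) for q in((287,137),(289,227))])
shares([.538,-.2455,.008],101.5)
```

```text
0.02 [ 0.53748329 -0.23987563  0.02      ] [np.float64(12.40844468721265), np.float64(12.798696292122347)] 0.0272010071813761
0.03 [ 0.53551948 -0.24034686  0.03      ] [np.float64(12.408444687212661), np.float64(12.798696292122345)] 0.026454396115910595
[array([ 0.48650912, -0.25049061,  0.032     ]), array([ 0.58366946, -0.22985623,  0.032     ])]
shares [-0.002 -0.006  0.874] turn -0.015 at [ 0.5373 -0.2442  0.2264] close 100.61
```

>>> step_arm --pt "0 0.008 0.16 -0.015 50" --pt "0 0.008 0.32 -0.015 50" --pt "0 0.008 0.48 -0.015 50" --pt "0 0.008 0.62 -0.015 50" --pt "0 0.008 0.72 -0.015 50" --pt "0 0.008 0.8 -0.015 50" --pt "0 0.008 0.85 -0.015 50" --pt "0 0.008 0.87 -0.015 50" --pt "0 0.008 0.87 -0.015 50" --pt "0 0.008 0.87 -0.015 50"

```text
time_s: 2.62
tcp_pos: [0.538, -0.2416, 0.0096]
eef_rot: [-180.0, 0.0, -168.4]
contact_force: [-0.1, -0.0, 0.7]
gripper_width: 0.0502
gripper_force: 0.0
```

>>> step_arm --pt "0 0 0 0 20" --pt "0 0 0 0 20" --pt "0 0 0 0 20" --pt "0 0 0 0 20" --pt "0 0 0 0 20" --pt "0 0 0 0 20" --pt "0 0 0 0 20" --pt "0 0 0 0 20" --newtons 30

```text
time_s: 3.28
tcp_pos: [0.5383, -0.2408, 0.0098]
eef_rot: [-180.0, 0.0, -168.3]
contact_force: [-1.6, 0.3, 6.9]
gripper_width: 0.0282
gripper_force: 29.8
```

>>> step_arm --pt "0 0 -0.06 0 20" --pt "0 0 -0.2 0 20" --pt "0 0 -0.36 0 20" --pt "0 0 -0.52 0 20" --pt "0 0 -0.66 0 20" --pt "0 0 -0.74 0 20" --pt "0 0 -0.76 0 20" --pt "0 0 -0.76 0 20"

```text
time_s: 3.95
tcp_pos: [0.5386, -0.2407, 0.2007]
eef_rot: [-180.0, 0.2, -168.4]
contact_force: [-0.2, 0.5, -1.8]
gripper_width: 0.028
gripper_force: 29.8
```

Run:
```python
from h import *
s=r.get_state();print(s['gripper_width'],s['joints'],s['contact_force'])
shares([.51,-.028,.2],134.7)
```

```text
0.027958813325265865 [-5.11068324e+00  1.35312928e+01 -1.26984224e+01 -6.85983852e-03
 -6.35786393e+01 -7.32385412e+01] [-0.16305388  0.4798899  -1.83829912]
shares [-0.06   0.856  0.002] turn -0.551 at [ 0.5386 -0.2407  0.2007] close 101.65
```

>>> step_arm --pt "-0.01 0.1 0 -0.08 20" --pt "-0.02 0.22 0 -0.16 20" --pt "-0.03 0.36 0 -0.25 20" --pt "-0.04 0.5 0 -0.34 20" --pt "-0.05 0.64 0 -0.43 20" --pt "-0.06 0.76 0 -0.51 20" --pt "-0.06 0.84 0 -0.55 20" --pt "-0.06 0.86 0 -0.55 20" --pt "-0.06 0.86 0 -0.55 20"

```text
time_s: 4.7
tcp_pos: [0.5081, -0.026, 0.1974]
eef_rot: [179.9, -0.1, -135.3]
contact_force: [0.4, -0.8, -1.3]
gripper_width: 0.0279
gripper_force: 29.8
```

Run:
```python
from h import *
shares([.4825,.1845,.2],168)
```

```text
shares [-0.52  0.67 -0.01] turn -0.554 at [ 0.5081 -0.026   0.1974] close 134.74
```

>>> step_arm --pt "-0.06 0.08 -0.01 -0.08 20" --pt "-0.15 0.19 -0.01 -0.17 20" --pt "-0.24 0.31 -0.01 -0.26 20" --pt "-0.33 0.43 -0.01 -0.35 20" --pt "-0.42 0.54 -0.01 -0.44 20" --pt "-0.49 0.63 -0.01 -0.52 20" --pt "-0.52 0.67 -0.01 -0.555 20" --pt "-0.52 0.67 -0.01 -0.555 20" --pt "-0.52 0.67 -0.01 -0.555 20"

```text
time_s: 5.45
tcp_pos: [0.4838, 0.1828, 0.2004]
eef_rot: [179.9, -0.1, -102.1]
contact_force: [-0.2, 0.2, -1.0]
gripper_width: 0.0278
gripper_force: 29.8
```

Run:
```python
from h import *
import cv2
s=r.get_state();T=pose(s)@eyes.camera_model("wrist")["hand_eye"]
np.save("Tw2.npy",T);a=cv2.cvtColor(eyes.capture("wrist"),cv2.COLOR_RGB2BGR)
b=cv2.cvtColor(eyes.capture("top"),cv2.COLOR_RGB2BGR)[140:270,120:260]
cv2.imwrite("pics/w2.png",a)
print(s['time_s'],s['tcp_pos'],s['eef_rot'],s['joints'])
ax=np.array([.566,.168,0]);
for R,az,z in((85,168,.058),(100,108,.116),(100,-132,.116)):
    print(R,az,proj("wrist",ax+[R/1e3*np.cos(np.radians(az)),R/1e3*np.sin(np.radians(az)),z],T))
e=np.array([np.cos(np.radians(78)),np.sin(np.radians(78)),0]);c=ax+[.085*np.cos(np.radians(168)),.085*np.sin(np.radians(168)),.072]
n=np.array([-e[1],e[0],0])
for y in(-.038,-.026,.026,.038):
  for w in(-.024,.024): print("wall",y,w,proj("wrist",c+y*e+w*n,T).round(1))
```

```text
5.45 [0.48375781 0.18277583 0.20042947] [ 1.79918801e+02 -1.01086872e-01 -1.02127686e+02] [ 4.24623261e+01  6.85289126e+00 -2.11415217e+01 -8.60465338e-03
 -6.21350241e+01 -5.45860536e+01]
85 168 [285.43271857 198.66410376]
100 108 [244.29725988 315.77697881]
100 -132 [235.43004516  98.40844831]
wall -0.038 -0.024 [257.7 160.1]
wall -0.038 0.024 [313.1 159.9]
wall -0.026 -0.024 [258.  173.8]
wall -0.026 0.024 [312.9 173.6]
wall 0.026 -0.024 [259.4 229.9]
wall 0.026 0.024 [311.7 229.7]
wall 0.038 -0.024 [259.7 242.2]
wall 0.038 0.024 [311.5 242. ]
```

View pics/w2.png

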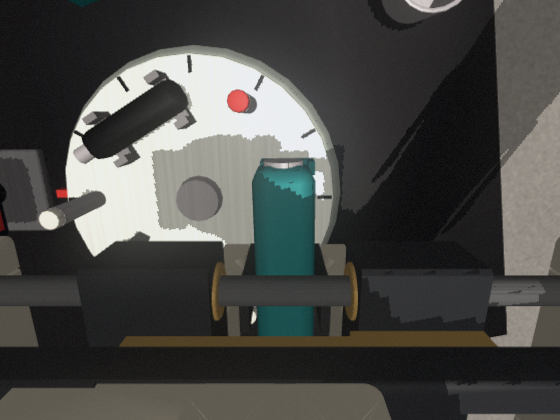

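The red cap is at (238,101), predicted (235,98), so the two agree to about 2 mm. The far saddle shows just beyond the handle near (262–315,160), so I'll enlarge that part.

Run:
```python
import cv2
a=cv2.imread("pics/w2.png")
cv2.imwrite("pics/c2.png",cv2.resize(a[140:240,220:350],None,fx=6,fy=6,interpolation=cv2.INTER_CUBIC))
```

```text
(no output)
```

View pics/c2.png

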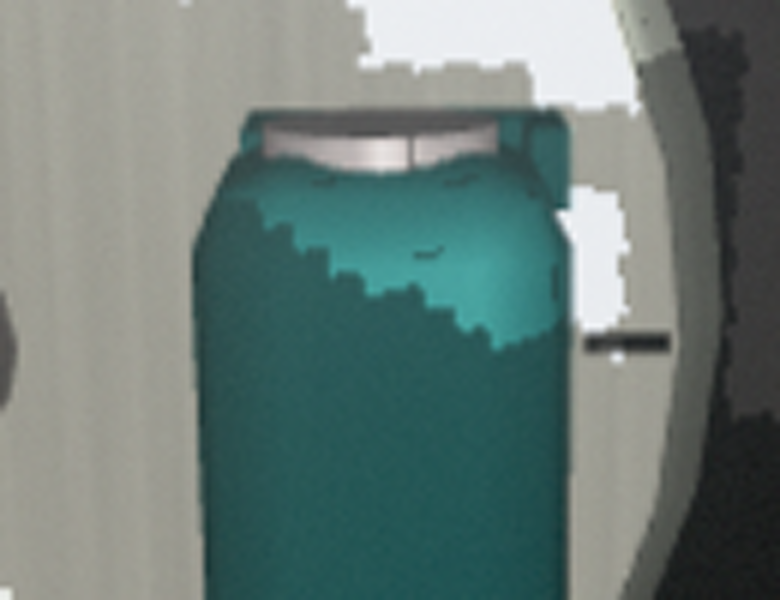

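The far saddle's outer edges are at columns 260–315, which puts its centre about 2 mm further outward than predicted. I'll aim in between and descend in stages.

Run:
```python
from h import *
shares([.4818,.185,.068],168)
```

```text
shares [-0.011  0.01   0.532] turn -0.003 at [0.4839 0.182  0.2009] close 167.79
```

>>> step_arm --pt "-0.009 0.01 0.06 -0.002 20" --pt "-0.009 0.01 0.16 -0.002 20" --pt "-0.009 0.01 0.26 -0.002 20" --pt "-0.009 0.01 0.35 -0.002 20" --pt "-0.009 0.01 0.43 -0.002 20" --pt "-0.009 0.01 0.48 -0.002 20" --pt "-0.009 0.01 0.505 -0.002 20" --pt "-0.009 0.01 0.52 -0.002 20" --pt "-0.009 0.01 0.53 -0.002 20" --pt "-0.009 0.01 0.53 -0.002 20"

```text
time_s: 6.38
tcp_pos: [0.4824, 0.1858, 0.0693]
eef_rot: [-180.0, 0.0, -102.0]
contact_force: [0.0, -0.1, -2.2]
gripper_width: 0.0278
gripper_force: 29.8
```

>>> step_arm --pt "0 0 0.004 0 20" --pt "0 0 0.008 0 20" --pt "0 0 0.012 0 20" --pt "0 0 0.012 0 20"

```text
time_s: 6.72
tcp_pos: [0.482, 0.1862, 0.0663]
eef_rot: [-180.0, 0.0, -101.9]
contact_force: [-0.3, -0.4, -1.0]
gripper_width: 0.0282
gripper_force: 29.8
```

>>> step_arm --pt "0 0 0.004 0 20" --pt "0 0 0.008 0 20" --pt "0 0 0.01 0 20" --pt "0 0 0.01 0 20"

```text
time_s: 7.05
tcp_pos: [0.482, 0.1862, 0.0638]
eef_rot: [-180.0, 0.0, -101.9]
contact_force: [-1.6, -0.5, 2.1]
gripper_width: 0.0275
gripper_force: 29.8
```

>>> step_arm --pt "0 0 0.002 0 20" --pt "0 0 0.002 0 34" --pt "0 0 0.002 0 48" --pt "0 0 0.002 0 48" --pt "0 0 0.002 0 48"

```text
time_s: 7.47
tcp_pos: [0.482, 0.1861, 0.0629]
eef_rot: [180.0, -0.0, -101.9]
contact_force: [-0.2, 0.4, -0.5]
gripper_width: 0.0457
gripper_force: 0.0
```

>>> step_arm --pt "0 0 -0.04 0 48" --pt "0 0 -0.12 0 48" --pt "0 0 -0.24 0 48" --pt "0 0 -0.38 0 48" --pt "0 0 -0.52 0 48" --pt "0 0 -0.56 0 48" --pt "0 0 -0.56 0 48"

```text
time_s: 8.05
tcp_pos: [0.4838, 0.1872, 0.2077]
eef_rot: [-179.7, 0.3, -101.9]
contact_force: [0.3, -0.0, -0.7]
gripper_width: 0.0481
gripper_force: 0.0
```

Run:
```python
from h import *
import cv2
s=r.get_state();a=cv2.cvtColor(eyes.capture("wrist"),cv2.COLOR_RGB2BGR)
b=cv2.cvtColor(eyes.capture("scene"),cv2.COLOR_RGB2BGR)
a=cv2.resize(a[20:340,30:430],None,fx=1,fy=1)
b=cv2.resize(b[140:300,300:500],None,fx=2,fy=2)
cv2.imwrite("pics/w3.png",np.hstack([a,b]));print(s['time_s'],s['tcp_pos'])
```

```text
8.05 [0.48376887 0.1872099  0.20767181]
```

View pics/w3.png

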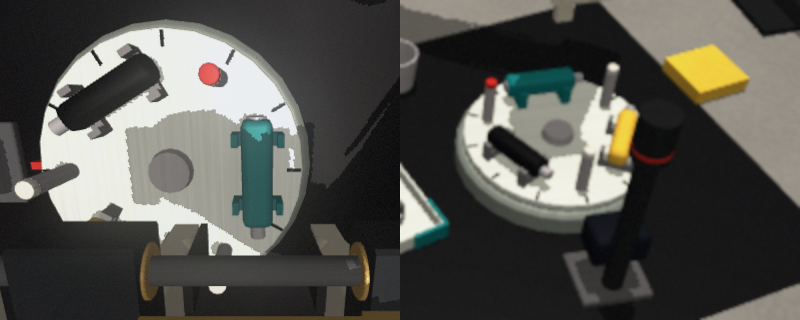

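The handle lies in both saddles, with its coupling end away from the red post. Next I'll grip the red post across its tangent and carry it round the arc. First the wrist has to turn so that its range covers 180°.

>>> step_arm --pt "0 0 0 -0.83 40" --pt "0 0 0 -0.83 40" --pt "0 0 0 -0.83 40" --pt "0 0 0 -0.83 40" --pt "0 0 0 -0.83 40" --pt "0 0 0 -0.83 40" --pt "0 0 0 -0.83 40" --pt "0 0 0 -0.83 40"

```text
time_s: 8.82
tcp_pos: [0.4814, 0.1856, 0.2018]
eef_rot: [179.9, 0.0, -51.8]
contact_force: [0.7, 0.4, 1.4]
gripper_width: 0.0404
gripper_force: 0.0
```

>>> step_arm --pt "0 0 0 -0.83 40" --pt "0 0 0 -0.83 40" --pt "0 0 0 -0.83 40" --pt "0 0 0 -0.83 40" --pt "0 0 0 -0.83 40" --pt "0 0 0 -0.83 40" --pt "0 0 0 -0.83 40" --pt "0 0 0 -0.83 40"

```text
time_s: 9.48
tcp_pos: [0.4816, 0.1858, 0.2022]
eef_rot: [179.9, 0.1, -2.3]
contact_force: [-1.2, 0.8, 0.5]
gripper_width: 0.0402
gripper_force: 0.0
```

Run:
```python
from h import *
s=r.get_state();print(s['time_s'],s['joints'],s['eef_rot'])
print("red by wrist",onz("wrist",(238.3,101),.116,np.load("Tw2.npy")))
shares([.499,.0935,.2],138)
```

```text
9.4833 [ 4.29002426e+01  6.65845174e+00 -2.11241388e+01 -1.22325870e-02
 -6.23185997e+01  4.48459133e+01] [ 1.79935887e+02  7.90331342e-02 -2.25958055e+00]
red by wrist [0.49755586 0.09577835 0.116     ]
shares [0.084 0.366 0.009] turn -0.838 at [0.4816 0.1858 0.2022] close 87.74
```

>>> step_arm --pt "0.084 0.366 0.01 -0.838 40" --pt "0.084 0.366 0.01 -0.838 40" --pt "0.084 0.366 0.01 -0.838 40" --pt "0.084 0.366 0.01 -0.838 40" --pt "0.084 0.366 0.01 -0.838 40" --pt "0.084 0.366 0.01 -0.838 40" --pt "0.084 0.366 0.01 -0.838 40" --pt "0.084 0.366 0.01 -0.838 40" --pt "0.084 0.366 0.01 -0.838 40"

```text
time_s: 10.23
tcp_pos: [0.4989, 0.0936, 0.2]
eef_rot: [-180.0, 0.1, 47.6]
contact_force: [-1.4, -0.7, 0.7]
gripper_width: 0.0398
gripper_force: 0.0
```

Run:
```python
from h import *
import cv2
shares([.4984,.0947,.092],138)
s=r.get_state();T=pose(s)@eyes.camera_model("wrist")["hand_eye"];print(s['joints'][5])
np.save("Tw4.npy",T);a=cv2.cvtColor(eyes.capture("wrist"),cv2.COLOR_RGB2BGR)
print(proj("wrist",(.4988,.0943,.116),T));cv2.imwrite("pics/w4.png",a)
```

```text
shares [ 0.002 -0.004  0.432] turn -0.006 at [0.4989 0.0936 0.2   ] close 137.62
104.80447686606904
[284.23036468 213.40538389]
```

View pics/w4.png

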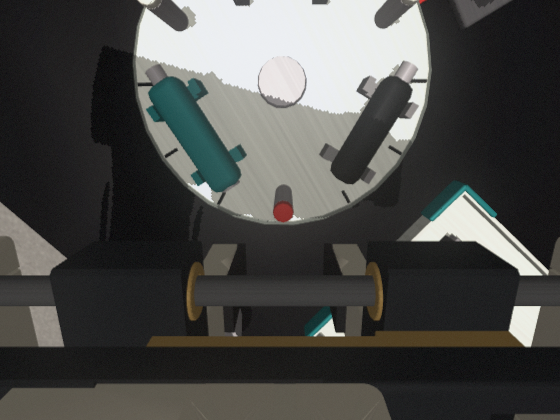

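The red cap is at (283.5,211), predicted (284,213), so it is centred between the fingers. I'll descend and grip the post.

>>> step_arm --pt "0.002 -0.003 0.08 0 40" --pt "0.002 -0.003 0.18 0 40" --pt "0.002 -0.003 0.28 0 40" --pt "0.002 -0.003 0.37 0 40" --pt "0.002 -0.003 0.42 0 40" --pt "0.002 -0.003 0.43 0 40" --pt "0.002 -0.003 0.43 0 40"

```text
time_s: 10.87
tcp_pos: [0.4985, 0.0943, 0.0922]
eef_rot: [-180.0, 0.1, 47.7]
contact_force: [0.3, -0.3, 0.8]
gripper_width: 0.0399
gripper_force: 0.0
```

>>> step_arm --pt "0 0 0 0 28" --pt "0 0 0 0 20" --pt "0 0 0 0 10" --pt "0 0 0 0 10" --pt "0 0 0 0 10" --pt "0 0 0 0 10" --newtons 20

```text
time_s: 11.37
tcp_pos: [0.4993, 0.095, 0.0938]
eef_rot: [180.0, -0.1, 47.9]
contact_force: [-3.6, 2.2, 5.8]
gripper_width: 0.0152
gripper_force: 20.0
```

Gripped at about 16 mm. Now the first click.

>>> step_arm --pt "0.002 -0.035 0 0.083 10" --pt "0.006 -0.07 0 0.167 10" --pt "0.014 -0.104 0 0.25 10" --pt "0.024 -0.137 0 0.333 10" --pt "0.037 -0.169 0 0.417 10" --pt "0.054 -0.2 0 0.5 10" --pt "0.054 -0.2 0 0.5 10" --pt "0.054 -0.2 0 0.5 10"

```text
time_s: 12.03
tcp_pos: [0.4707, 0.1383, 0.0937]
eef_rot: [180.0, 0.0, 18.0]
contact_force: [-3.4, -0.9, 9.1]
gripper_width: 0.0155
gripper_force: 20.0
```

Run:
```python
from h import *
s=r.get_state();d=s['tcp_pos'][:2]-[.566,.168];print(s['joints'],np.hypot(*d),np.degrees(np.arctan2(d[1],d[0]))%360,closing(pose(s)),s['contact_force'],s['moment'])
```

```text
[ 3.94033431e+01  1.09190429e+01 -3.23546974e+01  2.95733872e-02
 -4.67410212e+01  6.85307799e+01] 0.09984204603902765 197.3250860327228 107.95439361347404 [-3.39448995 -0.88042617  9.11858022] [-0.27788485  1.68361335 -0.01976462]
```

>>> step_arm --pt "0.002 -0.035 0 0.083 10" --pt "0.006 -0.07 0 0.167 10" --pt "0.014 -0.104 0 0.25 10" --pt "0.024 -0.137 0 0.333 10" --pt "0.037 -0.169 0 0.417 10" --pt "0.054 -0.2 0 0.5 10" --pt "0.054 -0.2 0 0.5 10" --pt "0.054 -0.2 0 0.5 10"

```text
time_s: 12.7
tcp_pos: [0.4677, 0.1899, 0.0938]
eef_rot: [179.9, 0.0, -12.1]
contact_force: [-6.7, -0.0, 11.4]
gripper_width: 0.0155
gripper_force: 20.0
```

>>> step_arm --pt "0.002 -0.035 0 0.083 10" --pt "0.006 -0.07 0 0.167 10" --pt "0.014 -0.104 0 0.25 10" --pt "0.024 -0.137 0 0.333 10" --pt "0.037 -0.169 0 0.417 10" --pt "0.054 -0.2 0 0.5 10" --pt "0.054 -0.2 0 0.5 10" --pt "0.054 -0.2 0 0.5 10"

```text
time_s: 13.37
tcp_pos: [0.4916, 0.2365, 0.0937]
eef_rot: [180.0, 0.0, -42.1]
contact_force: [-9.4, 0.7, 11.6]
gripper_width: 0.0153
gripper_force: 20.0
```

Run:
```python
from h import *
s=r.get_state();d=s['tcp_pos'][:2]-[.566,.168];print(s['joints'],np.hypot(*d),np.degrees(np.arctan2(d[1],d[0]))%360,closing(pose(s)),s['contact_force'],s['moment'])
```

```text
[ 4.62519528e+01  1.57029821e+01 -2.56088736e+01 -4.59547956e-02
 -4.87141950e+01  1.69104705e+00] 0.10114839090169425 137.36840876058332 47.91267796958587 [-9.38039912  0.65276028 11.61913556] [ 0.39244921  3.35213408 -0.02326247]
```

>>> step_arm --pt "0.0 -0.033 -0.002 0.083 10" --pt "0.003 -0.067 -0.003 0.167 10" --pt "0.01 -0.1 -0.003 0.25 10" --pt "0.02 -0.133 -0.003 0.333 10" --pt "0.033 -0.165 -0.003 0.417 10" --pt "0.05 -0.197 -0.003 0.5 10" --pt "0.05 -0.197 -0.003 0.5 10" --pt "0.05 -0.197 -0.003 0.5 10"

```text
time_s: 14.03
tcp_pos: [0.534, 0.2641, 0.0938]
eef_rot: [180.0, 0.0, -72.0]
contact_force: [-2.8, 0.5, 2.5]
gripper_width: 0.0151
gripper_force: 20.0
```

>>> step_arm --pt "0.002 -0.035 0 0.083 10" --pt "0.006 -0.07 0 0.167 10" --pt "0.014 -0.104 0 0.25 10" --pt "0.024 -0.137 0 0.333 10" --pt "0.037 -0.169 0 0.417 10" --pt "0.054 -0.2 0 0.5 10" --pt "0.054 -0.2 0 0.5 10" --pt "0.054 -0.2 0 0.5 10"

```text
time_s: 14.7
tcp_pos: [0.5855, 0.2669, 0.0939]
eef_rot: [180.0, 0.0, -101.8]
contact_force: [-1.4, 0.9, 2.0]
gripper_width: 0.0152
gripper_force: 20.0
```

Run:
```python
from h import *
import cv2
s=r.get_state();d=s['tcp_pos'][:2]-[.566,.168];print(s['joints'],np.hypot(*d),np.degrees(np.arctan2(d[1],d[0]))%360,closing(pose(s)),s['contact_force'],s['moment'])
b=cv2.cvtColor(eyes.capture("scene"),cv2.COLOR_RGB2BGR)[100:310,290:510]
c=cv2.cvtColor(eyes.capture("wrist"),cv2.COLOR_RGB2BGR)
cv2.imwrite("pics/w5.png",np.hstack([cv2.resize(b,(440,420)),cv2.resize(c[:340,100:],(350,259))[:,:].copy() if 0 else c[:420,110:470]]))
```

```text
[ 4.18252530e+01  2.38016534e+01 -1.29205065e+01 -4.89940569e-02
 -5.32744667e+01 -5.36341941e+01] 0.10083008513720566 78.84718437362318 168.16176921903295 [-1.44119916  0.87648662  2.03241129] [ 0.74579068  0.90099998 -0.10414765]
```

View pics/w5.png

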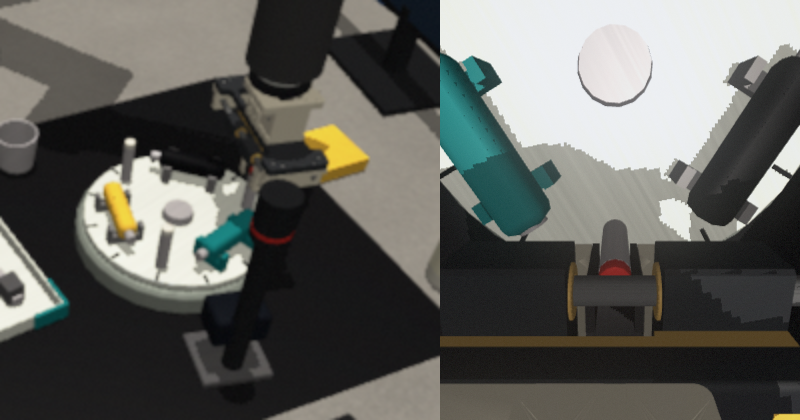

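The handle is still seated after five clicks and the gripper is clear of the reader. Now the last click.

>>> step_arm --pt "0.002 -0.035 0 0.083 10" --pt "0.006 -0.07 0 0.167 10" --pt "0.014 -0.104 0 0.25 10" --pt "0.024 -0.137 0 0.333 10" --pt "0.037 -0.169 0 0.417 10" --pt "0.054 -0.2 0 0.5 10" --pt "0.054 -0.2 0 0.5 10" --pt "0.054 -0.2 0 0.5 10"

```text
time_s: 15.47
tcp_pos: [0.6316, 0.2435, 0.0938]
eef_rot: [180.0, 0.0, -131.8]
contact_force: [-4.0, 4.1, 2.6]
gripper_width: 0.0153
gripper_force: 20.0
```

>>> step_arm --pt "0 0 0 0 24" --pt "0 0 0 0 36" --pt "0 0 0 0 40" --pt "0 0 0 0 40" --pt "0 0 0 0 40"

```text
time_s: 15.88
tcp_pos: [0.632, 0.2431, 0.0938]
eef_rot: [-180.0, -0.0, -132.0]
contact_force: [0.0, 0.4, 0.3]
gripper_width: 0.0387
gripper_force: 0.0
```

>>> step_arm --pt "0 0 -0.06 0 40" --pt "0 0 -0.18 0 40" --pt "0 0 -0.32 0 40" --pt "0 0 -0.46 0 40" --pt "0 0 -0.6 0 40" --pt "0 0 -0.6 0 40" --pt "0 0 -0.6 0 40"

```text
time_s: 16.47
tcp_pos: [0.6332, 0.2437, 0.2468]
eef_rot: [-179.9, 0.3, -132.0]
contact_force: [-0.4, -0.4, -0.8]
gripper_width: 0.0399
gripper_force: 0.0
```

Run:
```python
from h import *
import cv2
s=r.get_state();T=pose(s)@eyes.camera_model("wrist")["hand_eye"];print(s['time_s'],s['tcp_pos'])
c=cv2.cvtColor(eyes.capture("wrist"),cv2.COLOR_RGB2BGR);cv2.imwrite("pics/w6.png",c)
ax=np.array([.565,.168,0])
for n,R,az,z in(("red",100,48,.116),("b",100,168,.116),("c",100,-72,.116),("cradle",85,-12,.072),("reader-top",185,-12,.098),("tab",144,-12,.03)):
    a=np.radians(az);print(n,proj("wrist",ax+[R/1e3*np.cos(a),R/1e3*np.sin(a),z],T).round(1))
```

```text
16.4667 [0.63315829 0.24367887 0.24684033]
red [284.1 196.2]
b [395.6   7.9]
c [172.1   8.4]
cradle [209.  128.5]
reader-top [114.9 184.1]
tab [173.6 153.8]
```

View pics/w6.png

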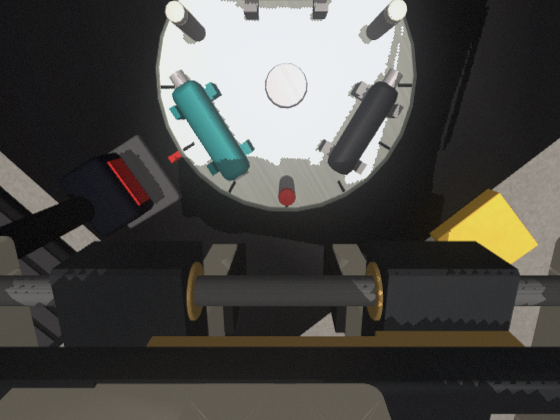

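The handle lies in the cradle at (209,130), facing the red tab (176,156) and the reader window. The posts are where they should be for the home notch, and the gripper is clear. I'm handing in.

```bash
python3 -c "
from plant import workorder
print(workorder.close_job())"
```

```text
the job is handed in; nothing more can be done
None
```

The teal handle is lying in the empty cradle, released, and the plate has been turned six clicks clockwise so the cradle faces the reader in its notch; the job was handed in at about 16.5 s.

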